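# Set out the chromatography bench: heater block and three solvent containers

## Robot

A 6-joint arm with a two-finger parallel gripper is mounted at the origin on the work surface. World frame = base frame: x ahead of the robot, y to its left, z up, the work surface at z = 0. Lengths are in m, angles in rad, forces in N, time in s.
With the tool pointing down it reaches from about 0.425 to 0.95 m from the base axis. Payload 3.5 kg.
Tool frame: the origin (TCP) lies between the finger pads; the fingertips stand 22 mm ahead of it and the grasp point (between the pads) lies 3 mm ahead of it (ctrl.nose_length is the z of the fingertips in the tool frame, in m); z points along the fingers, y is the line along which they close (so a half turn about z gives the same grasp; the last joint's range is limited). The gripper opens to 85 mm and grips with 20 to 120 N. Pads are 22 mm wide; open, the fingers measure 114 mm over their backs; the gripper's body (76 mm by 85 mm) begins 54 mm behind the grasp point. The pads swing forward as they close: fully open they stand 13 mm farther back than shut.
Start: joints at [1.106, 0.286, 1.577, -0, 1.279, -0.15], TCP at [0.209, 0.642, 0.253] pointing down, gripper open.
Joint ranges: [-2.77, 2.77], [-0.9, 2.22], [0.21, 2.48], [-1.53, 4.67], [0.24, 2.81], [-2.84, 2.84]. Speed limits (rad/s): [2.79, 2.79, 3.14, 3.14, 3.14, 3.14].

## Interface

Orientations are given as a unit quaternion [x, y, z, w].
In Python, from plant import ctrl gives the robot as it stands. The module is installed in compiled form; this text tells all that it offers.
- The arm moves only by the tool send_rows, never from a script. Its argument "rows" is text: rows parted by semicolons, each of 7 numbers parted by spaces: the turn, a rotation vector about the tool's x, y, z in parts of the range, where 1.0 means 90 degrees, then the shift along the tool's x, y, z in fractions of the full range, 1 being 0.5 m, then the opening, from -1 (shut) to 1 (fully open). A call has 1 to 8 rows; each row is the pose to reach, as a shift and turn from the pose commanded when the call began, along the tool's axes at that moment; what a row does not reach only later rows make up. A row lasts 1/8 s, in which the tool goes at most 62.5 mm and 10.7 degrees, less where a joint would pass 70% of its speed; a pose out of reach is approached as far as the arm can. No shift or turn number may pass 1 either way. A call with a gripper value outside its range is refused whole. The fingers move at their own pace and stop on an object; "grip_force" is the grip in N (left out, the last holds). Time passes only in rows, so rows that repeat a pose let the fingers close. It gives the time, the measured TCP pose, the force, the opening and the grip force at its end, in the units of the state.
- ctrl.get_state(): the state, without advancing time (a new reading comes with each control period).
- ctrl.read_camera(name): name is "side" or "top" or "wrist"; returns a dict with "color" (400x640x3 uint8, red, green, blue), "fx", "fy", "cx", "cy" (pixels), "D" ([k1, k2, p1, p2, k3] as OpenCV has them; the pictures are not rectified), "extrinsics" (4x4, takes a point from world to camera coordinates). Camera axes: x right, y down, z forward; pixel columns grow to the right and rows downward; lengths in m; the calibration is good to about 2 mm. A picture is of the moment at which its call begins. There is no depth.
- ctrl.sign_off(): hands the job in; it is judged then, once.
Trained networks look in a picture, given as the dict that the camera call returned (one of the last four; its "shot" number tells which), for a name from the list of things; names that differ only in an ending like _2 or _b are one class to them, and where a whole thing is asked for, a point or a joint stands for the part that bears it (a point fixed in the world has none). Each returns a list of dicts, best first, with "p" (0 to 1); they miss things now and then, are a little off and sometimes report something else, mostly with a low value. They report only what shows in the picture. A call takes as long as a camera call. They do not tell look-alikes from the thing itself.
- ctrl.look_for(picture, target): "position" ([x, y, z] in m, in the coordinates of the camera as it stood for that picture, good to about 4 mm: the middle of the surface that is visible of it).
The state is a dict: "time": time; "qpos": joint angles; "dq": joint speeds; "joint_efforts": joint torques, N m; "eef_pos": TCP position; "tcp_rot": TCP orientation; "contact_force": force on the tool from outside, world axes, zero at the start; "wrist_torque": the same for the moment, N m; "opening": opening from 0.0 (shut) to 1.0 (fully open); "finger_force": force on a finger pad.
Only numpy, scipy, OpenCV 4.12 (cv2) and the standard library are available. Lean on these libraries where they do the work, as an engineer would, in place of code of your own. Each camera call takes 0.05 s, during which the arm holds its last target. There are 200 camera calls.

## Task

Open the heater's hinged lid, lay the aluminium block flat in the rimmed recess on the heater's floor, its long side along the recess, and shut the lid fully again. Stand the jar, the bottle and the vial each in the round white holder that matches its width, upright on the holder's floor; they are filled glass, so keep them upright all the while and set them down gently, not dropped.

Things in the scene. Friction and masses are not known exactly. Their poses are not given: they have to be found in the camera images.
- jar: Wide squat amber glass jar, diameter 60 mm up to 55 mm high, white cap 54 mm wide above it, 70 mm high in all, about 0.22 kg; upright, round; origin at the centre of its underside, z up. It belongs in the wide holder.
- bottle: Amber glass bottle of middle width, diameter 43 mm up to 62 mm high, then a sloped shoulder and a white cap 28 mm wide from 74 to 92 mm, about 0.14 kg; upright, round; origin at the centre of its underside, z up. It belongs in the middle holder.
- vial: Slim amber glass vial, diameter 26 mm up to 58 mm high, aluminium cap 22 mm wide, 68 mm high in all, about 0.05 kg; upright, round; origin at the centre of its underside, z up. It belongs in the narrow holder.
- block: Plain aluminium heater block 60 x 32 x 30 mm (own x, y, z) with eight small dark wells on top, about 0.16 kg, lying flat; origin at the centre of its underside, long side along its x. Either way round is right.
- wide_holder: Fixed round white plastic cup holder, inner diameter 76 mm, outer 88 mm, rim 16 mm above the table, inner floor 5 mm above the table; origin at the centre of its underside.
- middle_holder: As the wide holder, but inner diameter 58 mm, outer 70 mm.
- narrow_holder: As the wide holder, but inner diameter 41 mm, outer 53 mm.
- heater: Fixed light grey open box 170 x 160 mm (own x, y), walls 8 mm thick and 55 mm high, inner floor 8 mm above the table; origin at the centre of its underside. Front (screen, buttons) at -x, towards the robot; lid hinged on the far +x rim. On its floor, centred at x = -20 mm, y = 0, ribs 6 mm wide and 5 mm high frame the block's recess, 76 x 48 mm inside, long side along x.
- lid (a joint): Angle of the heater's grey lid, rad: 0 shut, upright at 1.57, 1.9 at most. Hinge line along the heater's y at x = +85 mm, z = 55.5 mm in its frame. The lid is 170 mm from hinge to front edge, 8 mm thick. Stiff hinge (0.25 N m friction): it stays at any angle and has to be led both ways. It starts at 0 to 0.15.
- lid_handle (a point): Centre of the black round knob on the lid: a head 28 mm wide and 16 mm high (8 mm below to 8 mm above this point) on a 12 mm stem. Lid shut, it lies at x = -55, y = 0, z = 98.5 mm in the heater's frame: 140 mm in front of the hinge, 43 mm above it. Pinched along the heater's y, it turns between the fingers as the lid swings.
Mind the look-alikes: they are no part of the job. What is shaped like the heater but brown is not meant. What is shaped like the jar but blue is not meant.

How it is judged:
By the outcome, as a careful person would: the job done as asked, in the order asked, and still so for the second after the job is handed in, with the robot touching nothing.
It also fails if it takes over 144 s, if anything falls off the work surface, if the arm or the gripper's body presses on something with over 40 N, if the wrist force passes 120 N, or if a joint passes its speed limit or range.

## Working session

There is one attempt and no reset: what is moved stays moved. The work goes in short steps, Python scripts to look and compute and a tool call to move; the robot and the scene stay as the last step left them, time stands still between calls to the robot, and variables do not carry over. Pictures are saved under pics/ and viewed, at most 14 in all, crops included, and the job is handed in when it is done.

Besides the shell and the picture viewer there is one more tool, called after ">>>" as name(argument=value, ...), one argument or row to a line, values as JSON. send_rows: Moves the arm, as the interface text tells. Its arguments: {"type":"object","properties":{"rows":{"type":"string"},"grip_force":{"type":"number"}},"required":["rows"]}

```bash
mkdir -p pics
cat > h.py <<'E'
from plant import ctrl
import numpy as np, cv2
from scipy.spatial.transform import Rotation as R
def shot(n,save=None):
    p=ctrl.read_camera(n)
    if save: cv2.imwrite(f'pics/{save}.png',p['color'][:,:,::-1])
    return p
def K(p): return np.array([[p['fx'],0,p['cx']],[0,p['fy'],p['cy']],[0,0,1]])
def proj(p,X):
    E=np.array(p['extrinsics']); return cv2.projectPoints(np.atleast_2d(np.array(X,float)),cv2.Rodrigues(E[:3,:3])[0],E[:3,3],K(p),np.array(p['D'],float))[0][:,0]
def ray(p,uv,z):
    E=np.array(p['extrinsics']); q=cv2.undistortPoints(np.array(uv,float).reshape(-1,1,2),K(p),np.array(p['D'],float))[:,0]
    c=-E[:3,:3].T@E[:3,3]; d=np.c_[q,np.ones(len(q))]@E[:3,:3]
    return c+d*((z-c[2])/d[:,2])[:,None]
def look(p,t):
    E=np.array(p['extrinsics']); return [(round(d['p'],2),np.round(E[:3,:3].T@(np.array(d['position'])-E[:3,3]),4)) for d in ctrl.look_for(p,t)]
def plan(pos,yaw=None):
    "rows deltas to world pos; yaw = world angle of tool y (down pointing)"
    s=ctrl.get_state(); r=R.from_quat(s['tcp_rot']); 
    d=r.inv().apply(np.array(pos)-s['eef_pos'])*1000
    print('shift mm',np.round(d,1))
    if yaw is not None:
        y=np.array([np.cos(yaw),np.sin(yaw),0]); z=np.array([0,0,-1.]); x=np.cross(y,z)
        for k in (1,-1):
            T=R.from_matrix(np.c_[k*x,k*y,z]); print('rot deg',np.round((r.inv()*T).as_rotvec(degrees=True),1))
    return d
E
python3 - <<'E'
from h import *
s=ctrl.get_state();print({k:np.round(v,3) for k,v in s.items()}, ctrl.nose_length)
for c in ('top','side'):
    p=shot(c,c+'0'); E=np.array(p['extrinsics']);print(c,-E[:3,:3].T@E[:3,3])
    for t in ['jar','bottle','vial','block','wide_holder','middle_holder','narrow_holder','heater','lid_handle']:
        for q in look(p,t)[:4]:
            print(t,q[0],q[1],np.round(proj(p,q[1])[0]))
E
```

```text
{'time': np.float64(0.0), 'qpos': array([ 1.106,  0.287,  1.578,  0.   ,  1.279, -0.15 ]), 'dq': array([ 0.   , -0.   ,  0.   , -0.001,  0.002,  0.001]), 'joint_efforts': array([ 1.0000e-03, -4.0599e+01, -2.9262e+01, -0.0000e+00,  6.0000e-03,
        0.0000e+00]), 'eef_pos': array([0.209, 0.641, 0.252]), 'tcp_rot': array([ 0.157,  0.988, -0.001, -0.   ]), 'contact_force': array([-0.151, -0.002, -0.436]), 'wrist_torque': array([ 0.019,  0.018, -0.037]), 'finger_force': np.float64(0.0), 'opening': np.float64(1.005)} 0.022
top [0.31512683 0.09692752 1.31050892]
jar 0.73 [0.6928 0.1223 0.0697] [293. 162.]
jar 0.69 [0.6299 0.0261 0.0706] [329. 180.]
vial 0.49 [ 0.6118 -0.1119  0.0552] [378. 183.]
block 0.6 [ 0.4694 -0.0915  0.0266] [376. 235.]
block 0.42 [ 0.4654 -0.3536 -0.0008] [465. 229.]
wide_holder 0.9 [0.4486 0.035  0.0083] [332. 248.]
wide_holder 0.33 [ 0.4656 -0.0913  0.0249] [376. 237.]
middle_holder 0.62 [ 0.4642 -0.351  -0.0008] [464. 229.]
narrow_holder 0.68 [ 0.6088 -0.3169  0.0046] [445. 181.]
heater 0.93 [0.4655 0.2879 0.0747] [239. 248.]
heater 0.75 [0.4928 0.5224 0.0625] 
[... 184 characters left out ...]
] [262. 215.]
jar 0.73 [0.4722 0.3071 0.073 ] [346. 252.]
jar 0.6 [0.6344 0.0455 0.0501] [292. 195.]
bottle 0.78 [ 0.4583 -0.2142  0.0484] [353. 154.]
bottle 0.16 [0.4709 0.3101 0.0701] [347. 254.]
vial 0.5 [ 0.6096 -0.1059  0.0344] [305. 173.]
vial 0.42 [ 0.4732 -0.0803  0.0255] [347. 181.]
block 0.54 [ 0.4756 -0.0822  0.0246] [347. 181.]
wide_holder 0.95 [0.4459 0.0354 0.0012] [356. 209.]
narrow_holder 0.71 [ 0.6063 -0.3056  0.0052] [312. 151.]
narrow_holder 0.53 [0.4742 0.3103 0.0735] [345. 253.]
heater 0.94 [0.4728 0.3373 0.0693] [346. 262.]
heater 0.61 [0.5007 0.5652 0.0623] [329. 348.]
lid_handle 0.63 [0.4756 0.31   0.0715] [345. 253.]
lid_handle 0.62 [0.4967 0.5449 0.0632] [331. 339.]
```

View pics/top0.png

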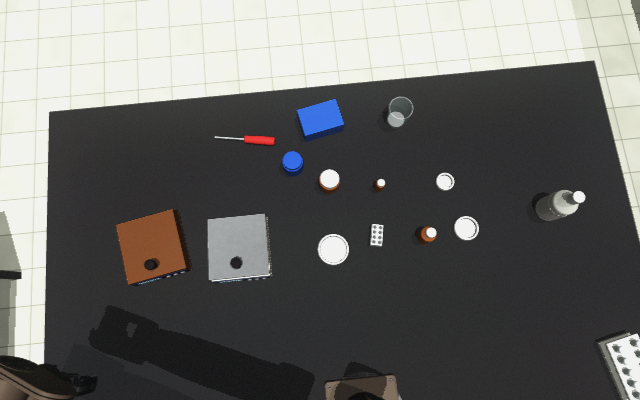

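View pics/side0.png

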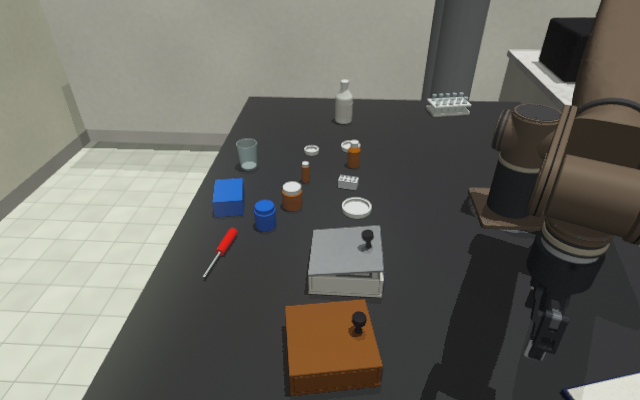

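The top view shows the grey heater at (239,247) with its knob at (236,262), and the brown decoy at (152,247). The amber jar is at (329,180), with the blue decoy at (292,162). Vial (380,184), block (377,235), bottle (428,233). Holders: wide (333,249), middle (466,228), narrow (445,181). The side view agrees, with the lid slightly ajar.

Run:
```python
from h import *
p=shot('top'); im=p['color'].astype(int)
def show(n,u,z): 
    r=ray(p,u,z); print(n,np.round(r,4).tolist()); return r
c=show('lidcorners z.06 (L-far,R-far,R-near,L-near)',[(207,219),(266,214),(271,277),(209,281)],.063)
for a,b in((0,1),(3,2),(3,0),(2,1)): d=c[b]-c[a]; print(np.linalg.norm(d),np.degrees(np.arctan2(d[1],d[0])))
# holders: white annulus -> circle
for n,(u,v),r in(('wide',(333,249),20),('mid',(466,228),16),('nar',(445,181),13)):
    m=np.zeros(im.shape[:2],np.uint8); w=im[v-r:v+r,u-r:u+r].min(2)>110; m[v-r:v+r,u-r:u+r]=w
    cs=max(cv2.findContours(m,0,1)[0],key=len); e=cv2.fitEllipse(cs); print(n,e); show(n,[e[0]],.014)
for n,(u,v),r,z in(('jar',(329,179),12,.07),('bottle',(430,233),8,.092),('vial',(380,183),7,.068),('block',(377,235),16,.03)):
    m=np.zeros(im.shape[:2],np.uint8); s=im[v-r:v+r,u-r:u+r]; m[v-r:v+r,u-r:u+r]=(s.min(2)>110)
    cs=max(cv2.findContours(m,0,1)[0],key=len); e=cv2.minAreaRect(cs); print(n,e); q=show(n,[e[0]],z)
    if n=='block': b=show('blk',cv2.boxPoints(e),.03)
show('knob top',[(236,262)],.11)
# overlay zoom of heater
print(look(p,'lid'))
q=shot('wrist','w0'); E=np.array(q['extrinsics']); s=ctrl.get_state(); r=R.from_quat(s['tcp_rot']); print('cam in tool',r.inv().apply(-E[:3,:3].T@E[:3,3]-s['eef_pos']), r.inv().apply(E[2,:3]))
a=im[200:300,190:290].astype(np.uint8); cv2.imwrite('pics/z.png',cv2.resize(a,(600,600),interpolation=2)[:,:,::-1])
```

```text
lidcorners z.06 (L-far,R-far,R-near,L-near) [[0.5572, 0.3723, 0.063], [0.5545, 0.2095, 0.063], [0.3817, 0.2099, 0.063], [0.3882, 0.376, 0.063]]
0.1629039127387304 -90.94084693051326
0.16628797250231397 -92.25523617668073
0.16905007799044774 -1.245415661524564
0.17287931453987448 -0.1315947198089555
wide ((332.8541564941406, 248.92453002929688), (30.220186233520508, 30.686660766601562), 90.09255981445312)
wide [[0.4445, 0.0338, 0.014]]
mid ((466.10662841796875, 227.58468627929688), (23.014034271240234, 24.632413864135742), 118.53032684326172)
mid [[0.466, -0.3522, 0.014]]
nar ((444.8044738769531, 180.90115356445312), (16.440916061401367, 18.1036319732666), 100.1751480102539)
nar [[0.6085, -0.3137, 0.014]]
jar ((329.0, 178.0), (18.0, 18.0), 90.0)
jar [[0.6372, 0.0254, 0.07]]
bottle ((431.0000305175781, 232.0), (9.899494171142578, 9.899494171142578), 45.0)
bottle [[0.4548, -0.2294, 0.092]]
vial ((380.5, 182.5), (7.0, 7.0), 90.0)
vial [[0.6101, -0.1167, 0.068]]
block ((376.4933776855469, 234.59957885742188), (11.973420143127441, 21.35260009765625), 3.814074993133545)
block [[0.4703, -0.0921, 0.03]]
blk [[0.4436, -0.0697, 0.03], [0.5031, -0.0813, 0.03], [0.4973, -0.1147, 0.03], [0.4379, -0.1027, 0.03]]
knob top [[0.4269, 0.293, 0.11]]
[(0.89, array([0.5011, 0.5259, 0.0618])), (0.64, array([0.4677, 0.2869, 0.0743]))]
cam in tool [ 0.07932905 -0.00074005 -0.12114604] [-3.09336705e-01 -6.02150939e-04  9.50952386e-01]
```

View pics/z.png

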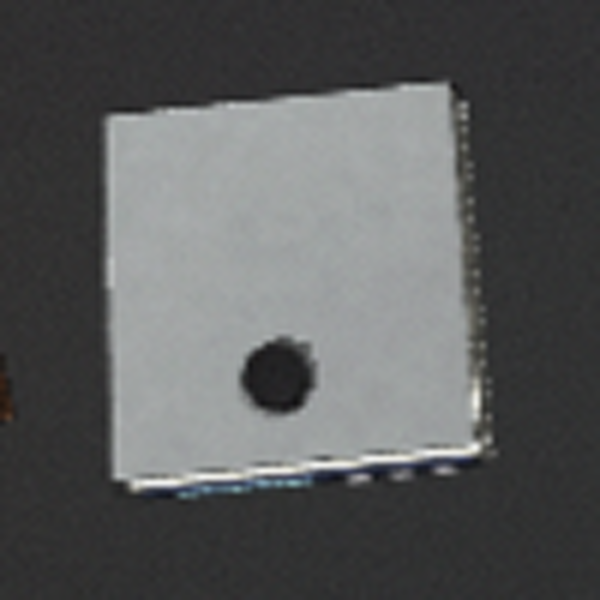

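Run:
```python
from h import *
from scipy.optimize import least_squares
p=shot('top')
def W(P,q): x,y,a=q; c,s=np.cos(a),np.sin(a); P=np.array(P); return np.c_[x+c*P[:,0]-s*P[:,1],y+s*P[:,0]+c*P[:,1],P[:,2]]
def lidp(P,t): # rel hinge
    P=np.array(P); c,s=np.cos(t),np.sin(t); return np.c_[.085+c*P[:,0]+s*P[:,2],P[:,1],.0555-s*P[:,0]+c*P[:,2]]
L=[(0,.08,.008),(0,-.08,.008),(-.17,-.08,.008),(-.17,.08,.008),(-.14,0,.051)]
uv=np.array([(207.8,219.3),(264.5,214),(268.7,274.5),(209,280),(190+277/6,200+377/6)])-.4
f=lambda v:(proj(p,W(lidp(L,v[3]),v[:3]))-uv).ravel()
r=least_squares(f,[.47,.29,0,.1],loss='soft_l1'); print(r.x,np.round(r.fun,1))
k=W(lidp([(-.14,0,.043)],r.x[3]),r.x[:3])[0]; print('knob',k)
print(look(p,'lid_handle'))
plan([k[0],k[1],k[2]+.09],r.x[2]+np.pi/2)
```

```text
[ 0.47139189  0.29238919 -0.00449588  0.13430419] [-0.3 -0.2  0.9 -0.4  0.6 -0.  -0.4  0.5 -0.5  0.1]
knob [0.42341084 0.29260491 0.11685889]
[(0.8, array([0.4946, 0.5288, 0.0591])), (0.72, array([0.4722, 0.2886, 0.074 ]))]
shift mm [-312.  -265.7   46.5]
rot deg [  0.    0.  -17.8]
rot deg [  0.   -0.  162.2]
```

Units first: shifts go in shares of 0.5 m and turns go in shares of 90 degrees. So -312 mm is -0.624, -266 mm is -0.532, -17.8 degrees is -0.1978.

>>> send_rows(
  rows="0 0 -0.1978 -0.624 -0.532 0.092 1;0 0 -0.1978 -0.624 -0.532 0.092 1;0 0 -0.1978 -0.624 -0.532 0.092 1;0 0 -0.1978 -0.624 -0.532 0.092 1;0 0 -0.1978 -0.624 -0.532 0.092 1;0 0 -0.1978 -0.624 -0.532 0.092 1;0 0 -0.1978 -0.624 -0.532 0.092 1;0 0 -0.1978 -0.624 -0.532 0.092 1",
  grip_force=30,
)

```text
time: 2.25
eef_pos: [0.4243, 0.2904, 0.2072]
tcp_rot: [0.004, 1.0, -0.0, -0.0]
contact_force: [0.2, 0.2, 0.3]
opening: 0.999
finger_force: 0.0
```

Run:
```python
from h import *
plan([.4234,.2926,.114],np.pi/2-.0045)
q=shot('wrist','w1'); print(look(q,'lid_handle'), proj(q,[.4234,.2926,.1249]))
```

```text
shift mm [ 0.9  2.2 93.2]
rot deg [-0.  -0.  -0.2]
rot deg [ -0.    0.  179.8]
[(0.94, array([0.4868, 0.505 , 0.0638])), (0.69, array([0.4614, 0.289 , 0.072 ]))] [[321.45905192 218.18399974]]
```

View pics/w1.png

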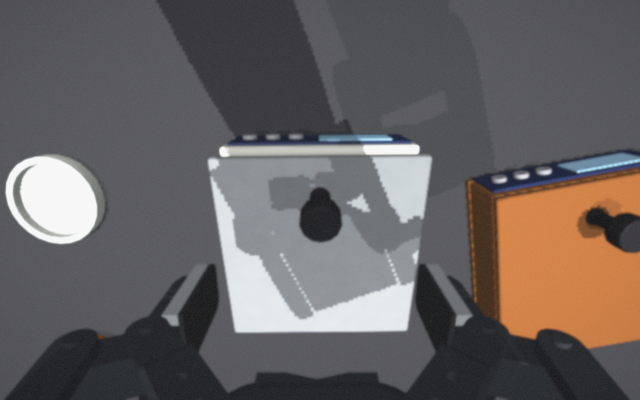

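The wrist view shows the knob at (321,217), matching the prediction of (321.5,218). I'll descend and pinch it.

Converted, 91 mm is 0.182, 50 mm is 0.1.

>>> send_rows(
  rows="0 0 0 0.002 0.004 0.1 1;0 0 0 0.002 0.004 0.182 1;0 0 0 0.002 0.004 0.182 -1;0 0 0 0.002 0.004 0.182 -1;0 0 0 0.002 0.004 0.182 -1;0 0 0 0.002 0.004 0.182 -1;0 0 0 0.002 0.004 0.182 -1;0 0 0 0.002 0.004 0.182 -1",
)

```text
time: 3.35
eef_pos: [0.4227, 0.2927, 0.1176]
tcp_rot: [0.001, 1.0, -0.002, 0.0]
contact_force: [0.0, -6.0, 0.9]
opening: 0.311
finger_force: 29.4
```

Run:
```python
import numpy as np
t0=.134
f=lambda t:np.array([-140*np.cos(t)+43*np.sin(t),140*np.sin(t)+43*np.cos(t)])
for t in np.linspace(t0,1.7,17)[1:]: d=f(t)-f(t0); print(round(t,2),'toolx',round(-d[0]),'toolz',round(-d[1]))
```

```text
0.23 toolx -7 toolz -13
0.33 toolx -14 toolz -25
0.43 toolx -23 toolz -36
0.53 toolx -33 toolz -46
0.62 toolx -44 toolz -55
0.72 toolx -56 toolz -63
0.82 toolx -69 toolz -70
0.92 toolx -82 toolz -76
1.01 toolx -96 toolz -80
1.11 toolx -110 toolz -83
1.21 toolx -124 toolz -85
1.31 toolx -138 toolz -85
1.41 toolx -153 toolz -84
1.5 toolx -167 toolz -81
1.6 toolx -180 toolz -77
1.7 toolx -194 toolz -72
```

Converted, -82 mm is -0.164, -76 mm is -0.152.

>>> send_rows(
  rows="0 0 0 -0.014 0 -0.026 -1;0 0 0 -0.028 0 -0.05 -1;0 0 0 -0.046 0 -0.072 -1;0 0 0 -0.066 0 -0.092 -1;0 0 0 -0.088 0 -0.11 -1;0 0 0 -0.112 0 -0.126 -1;0 0 0 -0.138 0 -0.14 -1;0 0 0 -0.164 0 -0.152 -1",
)

```text
time: 4.35
eef_pos: [0.5036, 0.2927, 0.1937]
tcp_rot: [0.002, 1.0, -0.002, -0.002]
contact_force: [-3.1, -5.6, -0.8]
opening: 0.312
finger_force: 30.2
```

Converted, -105 mm is -0.21, -98 mm is -0.196.

>>> send_rows(
  rows="0 0 0 -0.028 0 -0.008 -1;0 0 0 -0.056 0 -0.014 -1;0 0 0 -0.084 0 -0.018 -1;0 0 0 -0.112 0 -0.018 -1;0 0 0 -0.142 0 -0.016 -1;0 0 0 -0.17 0 -0.01 -1;0 0 0 -0.196 0 -0.002 -1;0 0 0 -0.21 0 0.002 -1",
)

```text
time: 5.35
eef_pos: [0.6109, 0.2929, 0.1935]
tcp_rot: [0.002, 1.0, -0.0, 0.001]
contact_force: [-0.6, -5.5, 5.5]
opening: 0.311
finger_force: 30.9
```

Run:
```python
from h import *
s=ctrl.get_state(); print(s['opening'],s['contact_force'],s['eef_pos'],s['wrist_torque'])
p=shot('side'); cv2.imwrite('pics/s1.png',cv2.resize(p['color'][170:370,240:440],(600,600))[:,:,::-1])
```

```text
0.31080968940461223 [-0.61968444 -5.47822501  5.47683095] [0.61094744 0.29294794 0.19353037] [-0.83306759  0.33868821 -0.06668663]
```

View pics/s1.png

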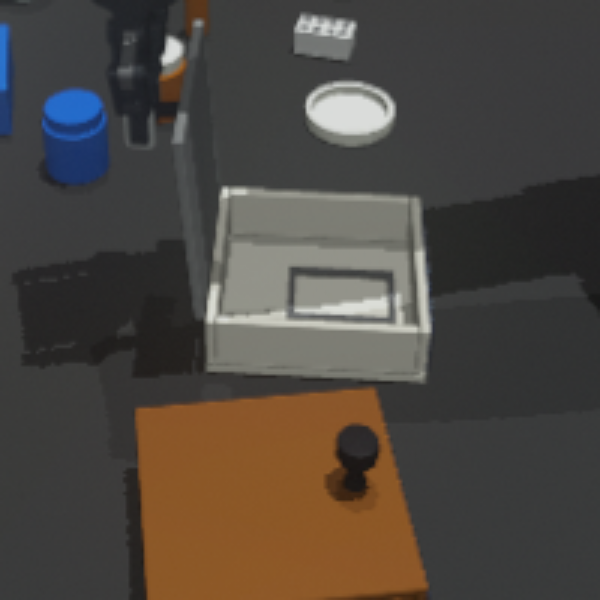

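The lid stands upright (near-vertical plate at (195,170)) and the recess is visible at (340,295). I'll release it and go to the block.

Converted, -180 mm is -0.36, -120 mm is -0.24, -11 degrees is -0.1222.

>>> send_rows(
  rows="0 0 0 0 0 0 0.2;0 0 0 0 0 0 1;0 0 0 0 0 0 1;0 0 0 0 0 -0.1 1;0 0 0 0 0 -0.2 1;0 0 -0.0556 0 -0.12 -0.2 1;0 0 -0.1222 0.06 -0.24 -0.2 1;0 0 -0.1222 0.12 -0.36 -0.2 1",
)

```text
time: 6.4
eef_pos: [0.5517, 0.1208, 0.2912]
tcp_rot: [-0.095, 0.996, 0.0, 0.0]
contact_force: [-0.1, -0.2, -0.2]
opening: 0.998
finger_force: 0.0
```

Converted, -202 mm is -0.404, 80 mm is 0.16.

>>> send_rows(
  rows="0 0 0 0.158 -0.404 0.16 1;0 0 0 0.158 -0.404 0.16 1;0 0 0 0.158 -0.404 0.16 1;0 0 0 0.158 -0.404 0.16 1;0 0 0 0.158 -0.404 0.16 1;0 0 0 0.158 -0.404 0.16 1",
)

```text
time: 7.15
eef_pos: [0.513, -0.0907, 0.2116]
tcp_rot: [-0.094, 0.996, 0.0, 0.0]
contact_force: [0.0, 0.5, 0.5]
opening: 1.003
finger_force: 0.0
```

Run:
```python
from h import *
s=ctrl.get_state(); print(s['opening'],s['contact_force'],s['eef_pos'],s['tcp_rot'])
q=shot('wrist'); im=q['color']; print(look(q,'block'))
g=im.min(2); m=(g>90).astype(np.uint8); u0=proj(q,[.47,-.092,.03])[0]; print(u0)
M=np.zeros_like(m); u,v=u0.astype(int); M[max(v-75,0):v+75,u-75:u+75]=m[max(v-75,0):v+75,u-75:u+75]
c=max(cv2.findContours(M,0,1)[0],key=cv2.contourArea); a=cv2.minAreaRect(c); print(a)
b=cv2.boxPoints(a); print(ray(q,b,.03),ray(q,[a[0]],.03))
cv2.drawContours(im:=im.copy(),[b.astype(int)],0,(255,0,0),1); cv2.imwrite('pics/w2.png',im[:,:,::-1])
p=shot('side'); print('lid' ,look(p,'lid_handle')[:2])
```

```text
1.0025805500236646 [0.0268007  0.5122065  0.47226711] [ 0.51300979 -0.09074779  0.21163738] [-9.37357378e-02  9.95597018e-01  2.01663639e-04  3.85307845e-04]
[(0.56, array([ 0.4674, -0.0928,  0.0231]))]
[325.32274283 132.16841123]
((322.39654541015625, 133.7586212158203), (39.55310821533203, 71.67839813232422), 21.801406860351562)
[[ 0.49954375 -0.11754598  0.03      ]
 [ 0.43935279 -0.10490005  0.03      ]
 [ 0.44527885 -0.07195059  0.03      ]
 [ 0.50662271 -0.082794    0.03      ]] [[ 0.47182012 -0.09423474  0.03      ]]
lid [(0.92, array([0.5655, 0.3105, 0.1725])), (0.59, array([0.4969, 0.5451, 0.0634]))]
```

View pics/w2.png

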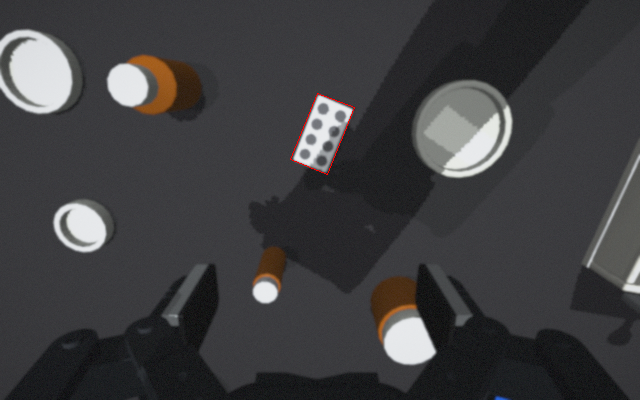

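Red box sits on the block at (322,134), and the size comes out at about 61x34 mm, so it is right. Now I'll compute the grasp.

Run:
```python
from h import *
plan([.471,-.093,.030],np.radians(78.5))
```

```text
shift mm [ 42.3   5.3 182. ]
rot deg [-0.   0.1 22.4]
rot deg [-1.000e-01 -0.000e+00 -1.576e+02]
```

Converted, 182 mm is 0.364, 150 mm is 0.3, 22.4 degrees is 0.2489.

>>> send_rows(
  rows="0 0 0.1111 0.084 0.01 0.1 1;0 0 0.2222 0.084 0.01 0.2 1;0 0 0.2489 0.084 0.01 0.3 1;0 0 0.2489 0.084 0.01 0.364 1;0 0 0.2489 0.084 0.01 0.364 1;0 0 0.2489 0.084 0.01 0.364 -1;0 0 0.2489 0.084 0.01 0.364 -1;0 0 0.2489 0.084 0.01 0.364 -1",
  grip_force=40,
)

```text
time: 8.35
eef_pos: [0.4717, -0.0944, 0.0308]
tcp_rot: [0.101, 0.995, -0.0, 0.001]
contact_force: [0.4, 2.6, -0.1]
opening: 0.375
finger_force: 0.1
```

Converted, -120 mm is -0.24, -60 mm is -0.12.

>>> send_rows(
  rows="0 0 0 0 0 0 -1;0 0 0 0 0 0 -1;0 0 0 0 0 -0.12 -1;0 0 0 0 0 -0.24 -1;0 0 0 0 0 -0.24 -1",
)

```text
time: 8.98
eef_pos: [0.4739, -0.0956, 0.155]
tcp_rot: [0.101, 0.995, -0.002, 0.006]
contact_force: [-0.1, 0.2, -2.6]
opening: 0.365
finger_force: 41.4
```

Run:
```python
from h import *
plan([.4514,.2925,.16],np.pi/2-.0045)
```

```text
shift mm [100.2 375.6  -7.2]
rot deg [ -0.2   0.7 -11.4]
rot deg [  1.    0.3 168.6]
```

Converted, 375 mm is 0.75, 100 mm is 0.2, -11.4 degrees is -0.1267.

>>> send_rows(
  rows="0 0 -0.1267 0.2 0.75 0 -1;0 0 -0.1267 0.2 0.75 0 -1;0 0 -0.1267 0.2 0.75 0 -1;0 0 -0.1267 0.2 0.75 0 -1;0 0 -0.1267 0.2 0.75 0 -1;0 0 -0.1267 0.2 0.75 0 -1;0 0 -0.1267 0.2 0.75 0 -1;0 0 -0.1267 0.2 0.75 0 -1",
)

```text
time: 9.98
eef_pos: [0.4471, 0.2932, 0.1475]
tcp_rot: [0.001, 1.0, -0.001, -0.001]
contact_force: [-0.6, -0.9, -2.4]
opening: 0.365
finger_force: 41.5
```

Run:
```python
from h import *
plan([.4514,.2925,.0395],np.pi/2-.0045)
q=shot('wrist','w3')
im=q['color'].copy()
W=lambda x,y,z:[.4714+x,.2924+y-.0045*x,z]
for z,c,hx,hy,cx in((.013,(255,0,0),.038,.024,-.02),(.008,(0,255,0),.077,.072,0)):
    b=proj(q,[W(cx+i*hx,j*hy,z) for i,j in((1,1),(1,-1),(-1,-1),(-1,1))]); cv2.polylines(im,[b.astype(int)],True,c,1)
cv2.imwrite('pics/w3.png',im[:,:,::-1])
```

```text
shift mm [ -4.7  -0.5 108. ]
rot deg [-0.1 -0.2  0.1]
rot deg [   0.3   -0.2 -179.9]
```

View pics/w3.png

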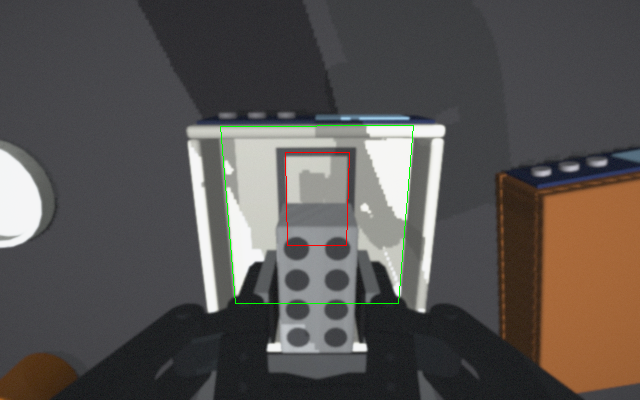

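Red (expected recess) sits inside the dark rib frame at (316,195), so the heater pose holds. Lowering the block.

Converted, 108.5 mm is 0.217, 107 mm is 0.214.

>>> send_rows(
  rows="0 0 0 -0.01 -0.001 0.08 -1;0 0 0 -0.01 -0.001 0.16 -1;0 0 0 -0.01 -0.001 0.196 -1;0 0 0 -0.01 -0.001 0.208 -1;0 0 0 -0.01 -0.001 0.214 -1;0 0 0 -0.01 -0.001 0.217 -1;0 0 0 -0.01 -0.001 0.217 -1;0 0 0 -0.01 -0.001 0.217 -1",
)

```text
time: 11.02
eef_pos: [0.4536, 0.2931, 0.0415]
tcp_rot: [0.002, 1.0, 0.0, 0.001]
contact_force: [-0.4, -0.4, -2.4]
opening: 0.364
finger_force: 41.4
```

Converted, -230 mm is -0.46, -200 mm is -0.4.

>>> send_rows(
  rows="0 0 0 0 0 0 0;0 0 0 0 0 0 0.4;0 0 0 0 0 0 0.4;0 0 0 0 0 -0.1 0.4;0 0 0 0 0 -0.2 0.4;0 0 0 0 0 -0.3 1;0 0 0 0 0 -0.4 1;0 0 0 0 0 -0.46 1",
)

```text
time: 12.02
eef_pos: [0.454, 0.2931, 0.2744]
tcp_rot: [0.002, 1.0, 0.001, 0.002]
contact_force: [0.3, 0.3, -0.4]
opening: 1.002
finger_force: 0.0
```

Run:
```python
from h import *
s=ctrl.get_state(); print(s['eef_pos'])
p=shot('top'); im=p['color'].copy()
W=lambda x,y,z:[.4714+x,.2924+y-.0045*x,z]
def f(q):
    im=cv2.resize(q['color'],None,fx=1,fy=1).copy()
    for z,c,hx,hy,cx in((.013,(255,0,0),.038,.024,-.02),(.038,(0,255,0),.030,.016,-.02)):
        b=proj(q,[W(cx+i*hx,j*hy,z) for i,j in((1,1),(1,-1),(-1,-1),(-1,1))]); cv2.polylines(im,[b.astype(int)],True,c,1)
    return im
q=shot('wrist'); a=f(q); cv2.imwrite('pics/w4.png',a[:,:,::-1])
s2=shot('side'); im=s2['color'][100:400,200:500]; cv2.imwrite('pics/s2.png',cv2.resize(im,(600,600))[:,:,::-1])
print(look(s2,'lid_handle')[:2], proj(s2,[.616,.2924,.189]))
```

```text
[0.45401446 0.2930996  0.27444884]
[(0.67, array([0.5694, 0.3079, 0.1742])), (0.64, array([0.5   , 0.5447, 0.0622]))] [[284.43332433 206.24341736]]
```

View pics/w4.png

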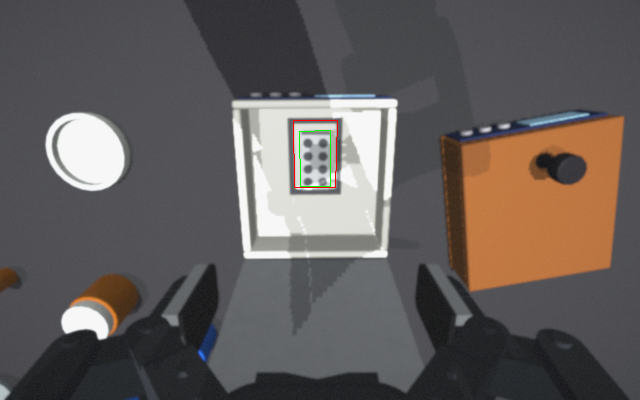

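Block appears in the recess at (316,162) but slightly towards the hinge end; zooming in to verify the fit.

Run:
```python
from h import *
q=shot('wrist'); im=q['color']; s=shot('side'); t=shot('top')
a=cv2.resize(im[110:200,280:350],(420,540),interpolation=2); b=cv2.resize(s['color'][240:310,300:390],None,fx=4,fy=4,interpolation=2)
c=np.zeros((540,800,3),np.uint8); c[:,:420]=a; c[:280,430:790]=b; 
tt=cv2.resize(t['color'][210:290,195:285],None,fx=3,fy=3,interpolation=2); c[290:530,430:700]=tt; cv2.imwrite('pics/z2.png',c[:,:,::-1])
W=lambda x,y,z:[.4714+x,.2924+y-.0045*x,z]
for z,hx,hy,cx in((.013,.038,.024,-.02),(.038,.03,.016,-.02),(.008,.03,.016,-.02)):
  print(z,np.round((proj(q,[W(cx+i*hx,j*hy,z) for i,j in((1,1),(1,-1),(-1,-1),(-1,1))])-[280,110])*6).tolist())
```

```text
0.013 [[348.0, 498.0], [98.0, 499.0], [90.0, 96.0], [357.0, 95.0]]
0.038 [[313.0, 496.0], [134.0, 497.0], [129.0, 159.0], [318.0, 158.0]]
0.008 [[306.0, 451.0], [140.0, 452.0], [136.0, 137.0], [310.0, 136.0]]
```

View pics/z2.png

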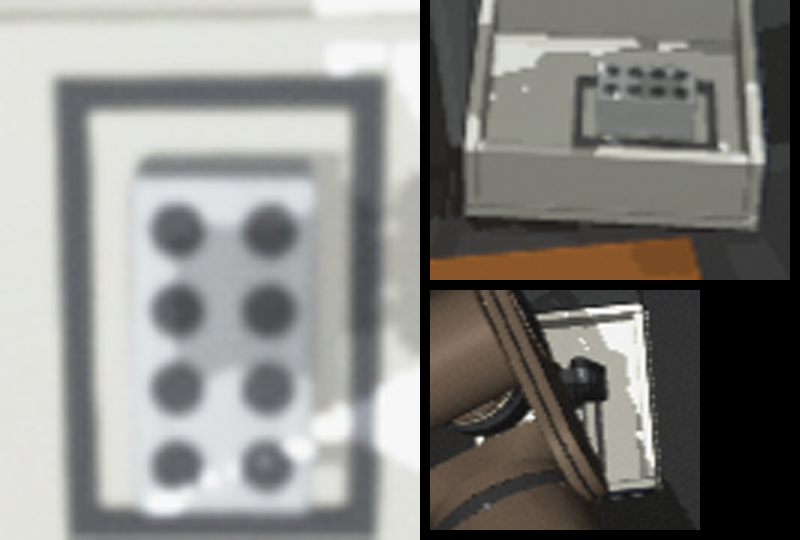

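The block lies flat inside the rib frame, about 3 mm off-centre towards the hinge, with clearance on all sides. Now I'll regrasp the knob.

Run:
```python
from h import *
plan([.611,.2928,.1935],np.pi/2-.0045)
f=lambda t:np.array([-140*np.cos(t)+43*np.sin(t),140*np.sin(t)+43*np.cos(t)])
t0=1.65
for t in np.linspace(t0,0,25)[1:]: d=f(t)-f(t0); print(round(t,2),'toolx',round(-d[0]),'toolz',round(-d[1]))
```

```text
shift mm [-158.9    1.2   74.3]
rot deg [-0.1 -0.2  0. ]
rot deg [ 3.0e-01 -1.0e-01 -1.8e+02]
1.58 toolx 9 toolz -3
1.51 toolx 19 toolz -6
1.44 toolx 29 toolz -8
1.38 toolx 39 toolz -10
1.31 toolx 49 toolz -10
1.24 toolx 59 toolz -10
1.17 toolx 69 toolz -10
1.1 toolx 79 toolz -8
1.03 toolx 89 toolz -6
0.96 toolx 99 toolz -3
0.89 toolx 108 toolz 0
0.82 toolx 117 toolz 4
0.76 toolx 126 toolz 9
0.69 toolx 135 toolz 14
0.62 toolx 143 toolz 20
0.55 toolx 151 toolz 26
0.48 toolx 158 toolz 33
0.41 toolx 165 toolz 41
0.34 toolx 171 toolz 48
0.28 toolx 177 toolz 57
0.21 toolx 182 toolz 65
0.14 toolx 187 toolz 74
0.07 toolx 191 toolz 84
0.0 toolx 194 toolz 93
```

Converted, -157 mm is -0.314, -120 mm is -0.24.

>>> send_rows(
  rows="0 0 0 -0.12 0 0 1;0 0 0 -0.24 0 0 1;0 0 0 -0.314 0 0 1;0 0 0 -0.314 0 0.08 1;0 0 0 -0.314 0 0.162 1;0 0 0 -0.314 0 0.162 -1;0 0 0 -0.314 0 0.162 -1;0 0 0 -0.314 0 0.162 -1",
  grip_force=30,
)

```text
time: 13.38
eef_pos: [0.6114, 0.2926, 0.1926]
tcp_rot: [0.002, 1.0, 0.001, 0.002]
contact_force: [-0.5, 0.2, 0.2]
opening: 0.377
finger_force: 0.0
```

>>> send_rows(
  rows="0 0 0 0 0 0 -1;0 0 0 0 0 0 -1;0 0 0 0 0 0 -1",
)

```text
time: 13.75
eef_pos: [0.6116, 0.2928, 0.1926]
tcp_rot: [0.002, 1.0, 0.001, 0.002]
contact_force: [1.1, 0.7, 5.5]
opening: 0.315
finger_force: 29.6
```

Gripped. Leading it down along the arc.

>>> send_rows(
  rows="0 0 0 0.018 0 -0.006 -1;0 0 0 0.038 0 -0.012 -1;0 0 0 0.058 0 -0.016 -1;0 0 0 0.078 0 -0.02 -1;0 0 0 0.098 0 -0.02 -1;0 0 0 0.118 0 -0.02 -1;0 0 0 0.138 0 -0.02 -1;0 0 0 0.158 0 -0.016 -1",
)

```text
time: 14.75
eef_pos: [0.5314, 0.2927, 0.1999]
tcp_rot: [0.002, 1.0, 0.0, 0.001]
contact_force: [2.0, 0.9, 8.0]
opening: 0.308
finger_force: 30.2
```

Converted, 72 mm is 0.144, 64 mm is 0.128.

>>> send_rows(
  rows="0 0 0 0.02 0 0.004 -1;0 0 0 0.04 0 0.01 -1;0 0 0 0.058 0 0.016 -1;0 0 0 0.076 0 0.024 -1;0 0 0 0.094 0 0.034 -1;0 0 0 0.112 0 0.044 -1;0 0 0 0.128 0 0.056 -1;0 0 0 0.144 0 0.068 -1",
)

```text
time: 15.75
eef_pos: [0.4584, 0.2925, 0.1631]
tcp_rot: [0.002, 1.0, -0.0, -0.0]
contact_force: [1.2, 1.8, 0.8]
opening: 0.312
finger_force: 30.1
```

Converted, 65 mm is 0.13, 58 mm is 0.116.

>>> send_rows(
  rows="0 0 0 0.014 0 0.014 -1;0 0 0 0.028 0 0.03 -1;0 0 0 0.04 0 0.044 -1;0 0 0 0.052 0 0.062 -1;0 0 0 0.062 0 0.078 -1;0 0 0 0.072 0 0.096 -1;0 0 0 0.08 0 0.116 -1;0 0 0 0.086 0 0.13 -1",
)

```text
time: 16.75
eef_pos: [0.4171, 0.2926, 0.0982]
tcp_rot: [0.002, 1.0, -0.0, 0.001]
contact_force: [6.7, -3.2, -1.1]
opening: 0.313
finger_force: 30.2
```

Converted, 3 mm is 0.006, 2 mm is 0.004.

>>> send_rows(
  rows="0 0 0 0 0 0.004 -1;0 0 0 0 0 0.006 -1;0 0 0 0 0 0.006 -1",
)

```text
time: 17.12
eef_pos: [0.417, 0.2926, 0.0975]
tcp_rot: [0.002, 1.0, -0.001, 0.0]
contact_force: [-0.7, -6.8, 11.3]
opening: 0.312
finger_force: 31.0
```

The reaction force is +11 N with the knob at the shut height (z .0975, shut is about .0985), so the lid is seated. Next is the jar.

Converted, -153 mm is -0.306, -120 mm is -0.24.

>>> send_rows(
  rows="0 0 0 0 0 0 0.2;0 0 0 0 0 0 1;0 0 0 0 0 0 1;0 0 0 0 0 -0.12 1;0 0 0 0 0 -0.24 1;0 0 0 -0.08 -0.08 -0.306 1;0 0 0 -0.16 -0.16 -0.306 1;0 0 0 -0.24 -0.24 -0.306 1",
)

```text
time: 18.12
eef_pos: [0.5369, 0.1715, 0.2495]
tcp_rot: [0.002, 1.0, 0.0, 0.001]
contact_force: [-0.7, 0.6, 0.2]
opening: 1.001
finger_force: 0.0
```

Converted, -147 mm is -0.294, -90 mm is -0.18.

>>> send_rows(
  rows="0 0 0 -0.18 -0.294 0 1;0 0 0 -0.18 -0.294 0 1;0 0 0 -0.18 -0.294 0 1;0 0 0 -0.18 -0.294 0 1;0 0 0 -0.18 -0.294 0 1",
)

```text
time: 18.75
eef_pos: [0.6246, 0.0256, 0.248]
tcp_rot: [0.002, 1.0, 0.0, -0.001]
contact_force: [-0.1, -0.2, 0.1]
opening: 0.998
finger_force: 0.0
```

```bash
cat >> h.py <<'E'
def cap(q,xyz,r,thr=110):
    "cap circle centre near expected world xyz (cap top)"
    g=q['color'].astype(int).min(2); u,v=proj(q,xyz)[0].astype(int); m=np.zeros(g.shape,np.uint8)
    a,b,c,d=max(v-r,0),v+r,max(u-r,0),u+r; m[a:b,c:d]=g[a:b,c:d]>thr
    cs=max(cv2.findContours(m,0,1)[0],key=cv2.contourArea); e=cv2.fitEllipse(cs)
    print('exp',(u,v),'ell',np.round(e[0],1),np.round(e[1],1),'world',np.round(ray(q,[e[0]],xyz[2])[0],4))
E
python3 - <<'E'
from h import *
q=shot('wrist','w5'); cap(q,[.637,.0254,.07],50); cap(q,[.61,-.1167,.068],25)
cap(q,[.4445,.0338,.016],60)
print(look(q,'jar'),look(q,'vial'),look(q,'wide_holder'))
plan([.637,.0254,.04],np.pi/2)
t=shot('top'); cap(t,[.637,.0254,.07],12); cap(t,[.61,-.1167,.068],7)
g=cv2.resize(t['color'][200:300,190:290],(400,400),interpolation=2); c=np.zeros((400,800,3),np.uint8); c[:,400:]=g; c[:250,:400]=cv2.resize(q['color'],(400,250)); cv2.imwrite('pics/c5.png',c[:,:,::-1])
E
```

```text
exp (np.int64(317), np.int64(194)) ell [314.7 194.5] [58.5 58.8] world [0.6374 0.023  0.07  ]
exp (np.int64(158), np.int64(165)) ell [156.4 167.8] [26.3 27.3] world [ 0.6124 -0.1187  0.068 ]
exp (np.int64(325), np.int64(-29)) ell [322.7  11.4] [28.3 88.8] world [0.4777 0.0311 0.016 ]
[(0.75, array([0.6909, 0.1178, 0.0719])), (0.72, array([0.6349, 0.0204, 0.0695]))] [(0.74, array([ 0.6109, -0.1089,  0.061 ]))] [(0.68, array([0.4754, 0.0311, 0.0109]))]
shift mm [-12.4  -1.1 208.8]
rot deg [ 0.  -0.  -0.1]
rot deg [ -0.   -0.  179.9]Traceback (most recent call last):
  File "<stdin>", line 6, in <module>
  File "h.py", line 31, in cap
    cs=max(cv2.findContours(m,0,1)[0],key=cv2.contourArea); e=cv2.fitEllipse(cs)
ValueError: max() iterable argument is empty
```

Jar cap centre is at (.637,.024) from both cameras and the vial at (.611,-.118). Grasping the jar.

Converted, 208 mm is 0.416, 200 mm is 0.4.

>>> send_rows(
  rows="0 0 0 -0.024 -0.004 0.12 1;0 0 0 -0.024 -0.004 0.24 1;0 0 0 -0.024 -0.004 0.34 1;0 0 0 -0.024 -0.004 0.4 1;0 0 0 -0.024 -0.004 0.416 1;0 0 0 -0.024 -0.004 0.416 1;0 0 0 -0.024 -0.004 0.416 -1;0 0 0 -0.024 -0.004 0.416 -1",
  grip_force=30,
)

```text
time: 20.0
eef_pos: [0.6388, 0.023, 0.0434]
tcp_rot: [0.002, 1.0, -0.0, 0.002]
contact_force: [0.4, 0.1, 3.4]
opening: 0.69
finger_force: 33.0
```

Converted, -60 mm is -0.12, -35 mm is -0.07.

>>> send_rows(
  rows="0 0 0 0 0 0 -1;0 0 0 0 0 0 -1;0 0 0 0 0 0 -1;0 0 0 0 0 -0.01 -1;0 0 0 0 0 -0.03 -1;0 0 0 0 0 -0.07 -1;0 0 0 0 0 -0.12 -1;0 0 0 0 0 -0.12 -1",
)

```text
time: 21.0
eef_pos: [0.6394, 0.0227, 0.1047]
tcp_rot: [0.002, 1.0, -0.0, 0.003]
contact_force: [-0.5, -0.7, -2.4]
opening: 0.696
finger_force: 32.8
```

Run:
```python
from h import *
plan([.446,.0325,.10],np.pi/2)
t=shot('top','t3'); s=shot('side'); print(look(s,'jar'))
cap(t,[.4445,.0338,.016],22)
c=np.zeros((400,800,3),np.uint8); c[:,:400]=cv2.resize(s['color'][150:350,240:440],(400,400)); c[:,400:]=cv2.resize(t['color'][200:300,190:290],(400,400)); cv2.imwrite('pics/c5.png',c[:,:,::-1])
```

```text
shift mm [193.5   9.    3.3]
rot deg [-0.   0.4 -0.2]
rot deg [6.000e-01 1.000e-01 1.798e+02]
[(0.71, array([0.7001, 0.1497, 0.0525])), (0.54, array([0.627 , 0.042 , 0.0923]))]Traceback (most recent call last):
  File "<stdin>", line 4, in <module>
  File "h.py", line 31, in cap
    cs=max(cv2.findContours(m,0,1)[0],key=cv2.contourArea); e=cv2.fitEllipse(cs)
ValueError: max() iterable argument is empty
```

Converted, 194 mm is 0.388, 180 mm is 0.36.

>>> send_rows(
  rows="0 0 0 0.04 0.002 0 -1;0 0 0 0.12 0.006 0 -1;0 0 0 0.21 0.01 0 -1;0 0 0 0.3 0.014 0 -1;0 0 0 0.36 0.018 0 -1;0 0 0 0.388 0.02 0 -1;0 0 0 0.388 0.02 0 -1;0 0 0 0.388 0.02 0 -1",
)

```text
time: 22.15
eef_pos: [0.4445, 0.0335, 0.1013]
tcp_rot: [0.002, 1.0, -0.0, 0.001]
contact_force: [0.6, -0.9, -1.2]
opening: 0.694
finger_force: 32.8
```

Run:
```python
from h import *
plan([.445,.033,.0495],np.pi/2)
s=shot('side');q=shot('wrist'); t=shot('top'); print(look(q,'wide_holder'),look(s,'wide_holder'))
im=s['color'].copy()
a=np.linspace(0,6.28,60); ring=np.c_[.445+.038*np.cos(a),.033+.038*np.sin(a),0*a+.016]
for p in(s,q): cv2.polylines(p['color'],[proj(p,ring).astype(int)],True,(255,0,0),1)
c=np.zeros((520,800,3),np.uint8); c[:400,:400]=cv2.resize(s['color'][150:300,280:430],(400,400)); c[:250,400:]=cv2.resize(q['color'],(400,250)); c[260:520,400:660]=cv2.resize(t['color'][200:300,190:290],(260,260));cv2.imwrite('pics/c5.png',c[:,:,::-1])
```

```text
shift mm [-0.4 -0.5 51.8]
rot deg [-0.   0.1 -0.2]
rot deg [1.000e-01 0.000e+00 1.798e+02]
[(0.86, array([0.4251, 0.0302, 0.006 ]))] []
```

View pics/c5.png

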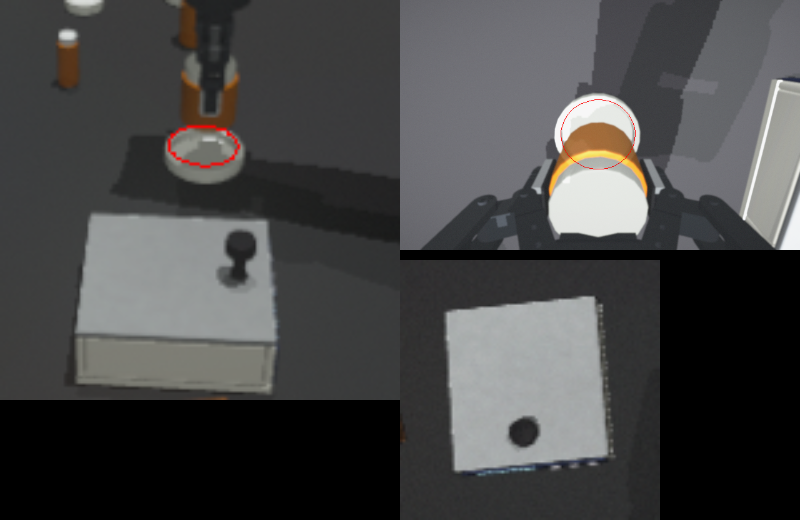

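The lid is fully shut in both views (side panel at (180,270), top panel at (525,380)). The jar hangs above the wide holder and the red ring matches its rim. Lowering it.

Converted, 51 mm is 0.102, 50 mm is 0.1.

>>> send_rows(
  rows="0 0 0 0 0 0.03 -1;0 0 0 0 0 0.06 -1;0 0 0 0 0 0.08 -1;0 0 0 0 0 0.09 -1;0 0 0 0 0 0.096 -1;0 0 0 0 0 0.1 -1;0 0 0 0 0 0.102 -1;0 0 0 0 0 0.102 -1",
)

```text
time: 23.4
eef_pos: [0.4434, 0.0338, 0.0501]
tcp_rot: [0.002, 1.0, -0.0, 0.0]
contact_force: [-0.0, 0.0, -1.6]
opening: 0.69
finger_force: 32.8
```

Converted, 2 mm is 0.004, 1.5 mm is 0.003.

>>> send_rows(
  rows="0 0 0 0 0 0.001 -1;0 0 0 0 0 0.002 -1;0 0 0 0 0 0.003 -1;0 0 0 0 0 0.004 -1;0 0 0 0 0 0.004 -1",
)

```text
time: 24.02
eef_pos: [0.4432, 0.0338, 0.0484]
tcp_rot: [0.002, 1.0, -0.0, -0.0]
contact_force: [-4.7, -0.8, 5.6]
opening: 0.693
finger_force: 33.3
```

Converted, -190 mm is -0.38, -150 mm is -0.3.

>>> send_rows(
  rows="0 0 0 0 0 0 0.55;0 0 0 0 0 0 1;0 0 0 0 0 0 1;0 0 0 0 0 -0.06 1;0 0 0 0 0 -0.18 1;0 0 0 0 0 -0.3 1;0 0 0 0 -0.08 -0.38 1;0 0 0 -0.024 -0.18 -0.38 1",
)

```text
time: 25.02
eef_pos: [0.4569, -0.0572, 0.2428]
tcp_rot: [0.001, 1.0, -0.002, 0.005]
contact_force: [0.5, -0.8, 0.2]
opening: 0.997
finger_force: 0.0
```

Converted, -173 mm is -0.346.

>>> send_rows(
  rows="0 0 0 0 -0.346 0 1;0 0 0 0 -0.346 0 1;0 0 0 0 -0.346 0 1;0 0 0 0 -0.346 0 1;0 0 0 0 -0.346 0 1",
)

```text
time: 25.65
eef_pos: [0.4539, -0.2288, 0.2374]
tcp_rot: [0.002, 1.0, 0.001, -0.0]
contact_force: [-0.1, -0.1, 0.2]
opening: 1.0
finger_force: 0.0
```

Run:
```python
from h import *
q=shot('wrist'); t=shot('top'); s=shot('side')
print(look(q,'bottle'),look(q,'middle_holder'),look(q,'narrow_holder'),look(s,'jar'),look(s,'bottle'))
for f in (lambda:cap(q,[.455,-.23,.092],35),lambda:cap(q,[.466,-.3535,.016],60),lambda:cap(q,[.6085,-.315,.016],45),lambda:cap(q,[.611,-.118,.068],25),lambda:cap(t,[.455,-.23,.092],9)):
    try: f()
    except Exception as e: print(e)
plan([.4548,-.2300,.053],np.pi/2)
c=np.zeros((400,800,3),np.uint8); c[:,:400]=cv2.resize(s['color'][130:280,260:410],(400,400)); c[:250,400:]=cv2.resize(q['color'],(400,250)); cv2.imwrite('pics/c6.png',c[:,:,::-1])
```

```text
[(0.77, array([ 0.4444, -0.2331,  0.0699]))] [(0.93, array([ 0.4704, -0.3532,  0.0063]))] [(0.6, array([ 0.6107, -0.3167,  0.0123])), (0.52, array([0.4461, 0.0098, 0.0124]))] [(0.91, array([0.4425, 0.0591, 0.0559])), (0.75, array([0.7025, 0.1517, 0.054 ]))] [(0.76, array([ 0.4602, -0.2132,  0.0489]))]
exp (np.int64(316), np.int64(192)) ell [314.6 192. ] [35.2 38.4] world [ 0.4547 -0.2312  0.092 ]
exp (np.int64(196), np.int64(181)) ell [195.5 180.5] [140.8 140.8] world [ 0.4646 -0.3542  0.016 ]
exp (np.int64(243), np.int64(300)) ell [245.8 298.6] [ 98.8 105.8] world [ 0.6058 -0.312   0.016 ]
exp (np.int64(426), np.int64(331)) ell [414.2 337.9] [31.2 50.2] world [ 0.6185 -0.1302  0.068 ]
OpenCV(4.12.0) /io/opencv/modules/imgproc/src/shapedescr.cpp:361: error: (-201:Incorrect size of input array) There should be at least 5 points to fit the ellipse in function 'fitEllipseNoDirect'

shift mm [ -0.5  -1.4 185. ]
rot deg [-0.   0.  -0.2]
rot deg [  0.    0.  179.8]
```

View pics/c6.png

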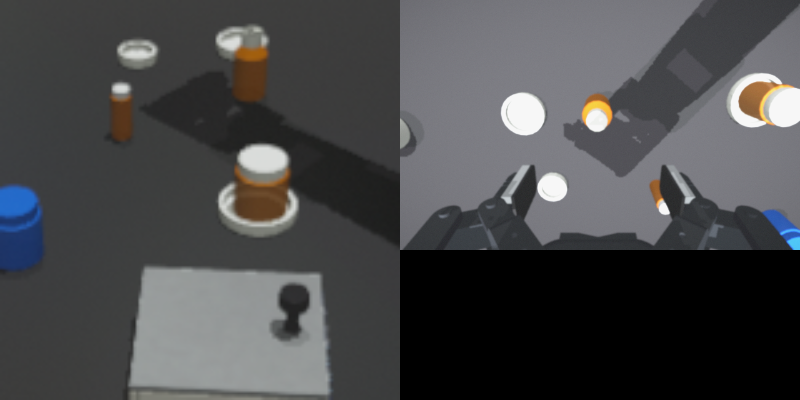

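The jar stands upright in the wide holder (258,190) and the lid is shut. The bottle is under the gripper. Grasping it.

Converted, 185 mm is 0.37, 178 mm is 0.356.

>>> send_rows(
  rows="0 0 0 0 -0.004 0.1 1;0 0 0 0 -0.004 0.2 1;0 0 0 0 -0.004 0.3 1;0 0 0 0 -0.004 0.356 1;0 0 0 0 -0.004 0.37 1;0 0 0 0 -0.004 0.37 1;0 0 0 0 -0.004 0.37 -1;0 0 0 0 -0.004 0.37 -1",
  grip_force=30,
)

```text
time: 27.05
eef_pos: [0.455, -0.2319, 0.0544]
tcp_rot: [0.002, 1.0, -0.001, 0.001]
contact_force: [0.6, -0.2, 0.4]
opening: 0.601
finger_force: 0.0
```

>>> send_rows(
  rows="0 0 0 0 0 0 -1;0 0 0 0 0 0 -1;0 0 0 0 0 0 -1;0 0 0 0 0 0 -1",
)

```text
time: 27.55
eef_pos: [0.4548, -0.2316, 0.0542]
tcp_rot: [0.002, 1.0, -0.0, 0.001]
contact_force: [-0.8, 0.9, 6.0]
opening: 0.493
finger_force: 30.2
```

Converted, -60 mm is -0.12, -35 mm is -0.07.

>>> send_rows(
  rows="0 0 0 0 0 -0.01 -1;0 0 0 0 0 -0.03 -1;0 0 0 0 0 -0.07 -1;0 0 0 0 0 -0.12 -1;0 0 0 0 0 -0.12 -1;0 0 0 0 0 -0.12 -1",
)

```text
time: 28.3
eef_pos: [0.4536, -0.2309, 0.1121]
tcp_rot: [0.002, 1.0, 0.0, -0.0]
contact_force: [0.5, -0.8, -1.6]
opening: 0.497
finger_force: 30.7
```

Run:
```python
from h import *
plan([.465,-.3535,.115],np.pi/2)
```

```text
shift mm [ -11.9 -122.5   -2.9]
rot deg [ 0.  -0.  -0.2]
rot deg [-1.000e-01 -1.000e-01  1.798e+02]
```

Converted, -122 mm is -0.244, -115 mm is -0.23.

>>> send_rows(
  rows="0 0 0 -0.004 -0.04 0 -1;0 0 0 -0.01 -0.11 0 -1;0 0 0 -0.018 -0.18 0 -1;0 0 0 -0.022 -0.23 0 -1;0 0 0 -0.022 -0.244 0 -1;0 0 0 -0.022 -0.244 0 -1;0 0 0 -0.022 -0.244 0.04 -1;0 0 0 -0.022 -0.244 0.07 -1",
)

```text
time: 29.3
eef_pos: [0.464, -0.3517, 0.0757]
tcp_rot: [0.002, 1.0, 0.001, -0.001]
contact_force: [-0.3, 0.7, -2.2]
opening: 0.495
finger_force: 30.8
```

Run:
```python
from h import *
plan([.465,-.3535,.0605],np.pi/2)
```

```text
shift mm [-1.1 -1.8 15.2]
rot deg [ 0.1 -0.1 -0.2]
rot deg [ -0.2  -0.2 179.8]
```

Converted, 16.5 mm is 0.033, 16 mm is 0.032.

>>> send_rows(
  rows="0 0 0 -0.002 -0.003 0.012 -1;0 0 0 -0.002 -0.003 0.02 -1;0 0 0 -0.002 -0.003 0.026 -1;0 0 0 -0.002 -0.003 0.029 -1;0 0 0 -0.002 -0.003 0.031 -1;0 0 0 -0.002 -0.003 0.032 -1;0 0 0 -0.002 -0.003 0.033 -1;0 0 0 -0.002 -0.003 0.033 -1",
)

```text
time: 30.3
eef_pos: [0.4656, -0.3548, 0.0614]
tcp_rot: [0.002, 1.0, -0.0, 0.0]
contact_force: [0.1, -0.2, -1.0]
opening: 0.497
finger_force: 30.8
```

Converted, 2.5 mm is 0.005, 2 mm is 0.004.

>>> send_rows(
  rows="0 0 0 0 0 0.002 -1;0 0 0 0 0 0.003 -1;0 0 0 0 0 0.004 -1;0 0 0 0 0 0.005 -1;0 0 0 0 0 0.005 -1;0 0 0 0 0 0.005 -1",
)

```text
time: 31.05
eef_pos: [0.4657, -0.3548, 0.0593]
tcp_rot: [0.002, 1.0, 0.0, -0.0]
contact_force: [-1.6, 1.7, 3.9]
opening: 0.493
finger_force: 31.0
```

>>> send_rows(
  rows="0 0 0 0 0 0 0.2;0 0 0 0 0 0 1;0 0 0 0 0 0 1;0 0 0 0 0 -0.06 1;0 0 0 0 0 -0.18 1;0 0 0 0 0 -0.3 1;0 0 0 -0.04 0.08 -0.36 1;0 0 0 -0.1 0.17 -0.36 1",
)

```text
time: 32.05
eef_pos: [0.5176, -0.271, 0.2435]
tcp_rot: [0.003, 1.0, -0.003, 0.003]
contact_force: [-0.1, 0.8, -0.1]
opening: 0.998
finger_force: 0.0
```

Converted, 152 mm is 0.304, -95 mm is -0.19.

>>> send_rows(
  rows="0 0 0 -0.19 0.304 0 1;0 0 0 -0.19 0.304 0 1;0 0 0 -0.19 0.304 0 1;0 0 0 -0.19 0.304 0 1;0 0 0 -0.19 0.304 0 1;0 0 0 -0.19 0.304 0 1",
)

```text
time: 32.8
eef_pos: [0.6111, -0.1196, 0.2387]
tcp_rot: [0.003, 1.0, -0.0, -0.0]
contact_force: [0.6, 1.0, 0.2]
opening: 1.002
finger_force: 0.0
```

Run:
```python
from h import *
q=shot('wrist'); s=shot('side')
print(look(q,'vial'),look(q,'narrow_holder'),look(s,'bottle'))
for f in (lambda:cap(q,[.611,-.118,.068],25),lambda:cap(q,[.6085,-.315,.016],45)):
    try: f()
    except Exception as e: print(e)
plan([.611,-.118,.042],np.pi/2)
c=np.zeros((400,800,3),np.uint8); c[:,:400]=cv2.resize(s['color'][120:220,260:360+0],(400,400)); c[:250,400:]=cv2.resize(q['color'],(400,250)); cv2.imwrite('pics/c7.png',c[:,:,::-1])
```

```text
[(0.61, array([ 0.6093, -0.1153,  0.0688]))] [(0.89, array([ 0.6095, -0.3159,  0.0117]))] [(0.69, array([ 0.4724, -0.337 ,  0.0566]))]
exp (np.int64(319), np.int64(182)) ell [320.7 183.9] [26.2 35.3] world [ 0.6121 -0.117   0.068 ]
exp (np.int64(127), np.int64(168)) ell [126.5 167.5] [105.3 105.3] world [ 0.6078 -0.3155  0.016 ]
shift mm [  0.3   1.3 196.9]
rot deg [-0.   0.  -0.3]
rot deg [  0.    0.  179.7]
```

View pics/c7.png

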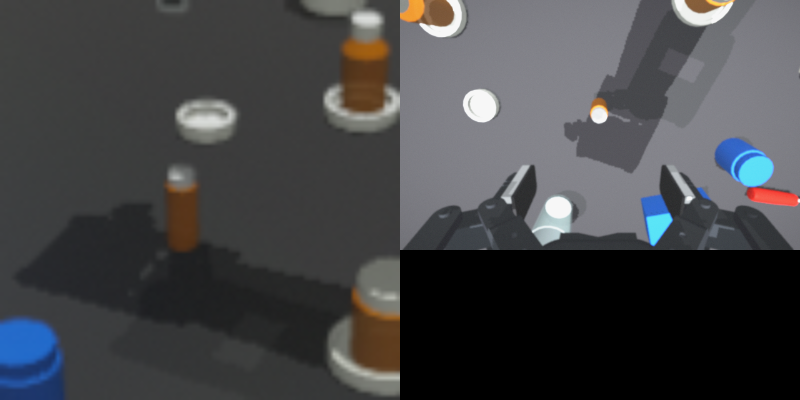

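The bottle stands in the middle holder (362,95). The vial is at (.6115,-.117) and the narrow holder at (.608,-.3155). Grasping the vial.

Converted, 197 mm is 0.394, 185 mm is 0.37.

>>> send_rows(
  rows="0 0 0 0 0.003 0.1 1;0 0 0 0 0.003 0.2 1;0 0 0 0 0.003 0.3 1;0 0 0 0 0.003 0.37 1;0 0 0 0 0.003 0.394 1;0 0 0 0 0.003 0.394 1;0 0 0 0 0.003 0.394 -1;0 0 0 0 0.003 0.394 -1",
  grip_force=20,
)

```text
time: 34.05
eef_pos: [0.6129, -0.1174, 0.0439]
tcp_rot: [0.002, 1.0, -0.001, 0.002]
contact_force: [-0.5, -0.2, 0.2]
opening: 0.606
finger_force: 0.0
```

>>> send_rows(
  rows="0 0 0 0 0 0 -1;0 0 0 0 0 0 -1;0 0 0 0 0 0 -1;0 0 0 0 0 0 -1;0 0 0 0 0 0 -1",
)

```text
time: 34.67
eef_pos: [0.6122, -0.1171, 0.0428]
tcp_rot: [0.002, 1.0, -0.0, 0.001]
contact_force: [-1.2, 0.3, 5.4]
opening: 0.295
finger_force: 22.2
```

Converted, -60 mm is -0.12, -35 mm is -0.07.

>>> send_rows(
  rows="0 0 0 0 0 -0.01 -1;0 0 0 0 0 -0.03 -1;0 0 0 0 0 -0.07 -1;0 0 0 0 0 -0.12 -1;0 0 0 0 0 -0.12 -1;0 0 0 0 0 -0.12 -1",
)

```text
time: 35.42
eef_pos: [0.6113, -0.1168, 0.1018]
tcp_rot: [0.002, 1.0, 0.0, -0.0]
contact_force: [-0.8, -0.7, -1.0]
opening: 0.295
finger_force: 21.8
```

Run:
```python
from h import *
plan([.608,-.3155,.1],np.pi/2)
```

```text
shift mm [   2.5 -198.7    1.8]
rot deg [ 0.  -0.  -0.2]
rot deg [ -0.   -0.  179.8]
```

Converted, -198.5 mm is -0.397, -185 mm is -0.37.

>>> send_rows(
  rows="0 0 0 0 -0.04 0 -1;0 0 0 0.002 -0.12 0 -1;0 0 0 0.004 -0.21 0 -1;0 0 0 0.006 -0.3 0 -1;0 0 0 0.006 -0.37 0 -1;0 0 0 0.006 -0.397 0 -1;0 0 0 0.006 -0.397 0 -1;0 0 0 0.006 -0.397 0.03 -1",
)

```text
time: 36.42
eef_pos: [0.6086, -0.3148, 0.0875]
tcp_rot: [0.002, 1.0, -0.001, 0.001]
contact_force: [0.6, 1.0, -1.1]
opening: 0.297
finger_force: 21.8
```

Run:
```python
from h import *
plan([.608,-.3155,.0485],np.pi/2)
```

```text
shift mm [ 0.7 -0.6 39. ]
rot deg [-0.1  0.1 -0.2]
rot deg [2.000e-01 1.000e-01 1.798e+02]
```

Converted, 38.5 mm is 0.077, 38 mm is 0.076.

>>> send_rows(
  rows="0 0 0 0 0 0.03 -1;0 0 0 0 0 0.05 -1;0 0 0 0 0 0.064 -1;0 0 0 0 0 0.07 -1;0 0 0 0 0 0.074 -1;0 0 0 0 0 0.076 -1;0 0 0 0 0 0.077 -1;0 0 0 0 0 0.077 -1",
)

```text
time: 37.42
eef_pos: [0.6079, -0.3155, 0.0486]
tcp_rot: [0.002, 1.0, -0.0, 0.0]
contact_force: [-0.2, 0.2, -0.5]
opening: 0.293
finger_force: 21.8
```

Converted, 1.5 mm is 0.003, 1 mm is 0.002.

>>> send_rows(
  rows="0 0 0 0 0 0.001 -1;0 0 0 0 0 0.002 -1;0 0 0 0 0 0.003 -1;0 0 0 0 0 0.003 -1;0 0 0 0 0 0.003 -1",
)

```text
time: 38.05
eef_pos: [0.6079, -0.3155, 0.0479]
tcp_rot: [0.002, 1.0, -0.0, 0.0]
contact_force: [-2.5, 1.2, 4.8]
opening: 0.296
finger_force: 22.3
```

Seated (+4.8 N). Releasing and retreating, then a final check.

Converted, -200 mm is -0.4, -150 mm is -0.3.

>>> send_rows(
  rows="0 0 0 0 0 0 0;0 0 0 0 0 0 0.6;0 0 0 0 0 0 0.6;0 0 0 0 0 -0.06 0.6;0 0 0 0 0 -0.18 0.6;0 0 0 0 0 -0.3 0.6;0 0 0 0 0 -0.4 0.6;0 0 0 0 0 -0.4 0.6",
)

```text
time: 39.05
eef_pos: [0.6101, -0.3169, 0.2542]
tcp_rot: [0.002, 1.0, -0.004, 0.005]
contact_force: [0.2, 0.1, 0.1]
opening: 0.802
finger_force: 0.0
```

Run:
```python
from h import *
q=shot('wrist'); s=shot('side')
c=np.zeros((500,800,3),np.uint8); c[:,:400]=cv2.resize(s['color'][110:310,240:400],(400,500)); c[:250,400:]=cv2.resize(q['color'],(400,250)); cv2.imwrite('pics/c8.png',c[:,:,::-1])
```

```text
(no output)
```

View pics/c8.png

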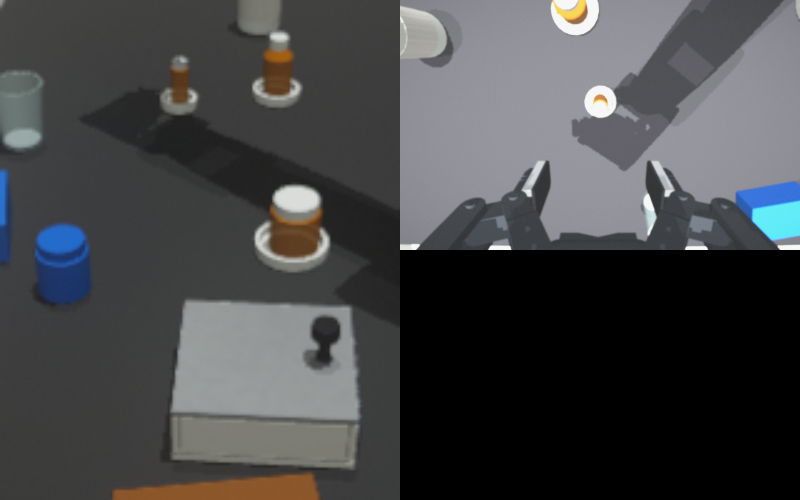

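The vial (179,80), bottle (277,65) and jar (296,220) all stand upright in their holders. The lid is shut. Handing in.

```bash
python3 -c "
from plant import ctrl
print(ctrl.sign_off())"
```

```text
the job is handed in; nothing more can be done
None
```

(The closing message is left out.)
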